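Change over the stack in the pressing jig

TASK

The thick insole stack under the iron weight has set, so swap it with the thin stack that waits on the carrying board: the thin stack goes flat into the pin jig, wide end where the thick one had its wide end, and the thick stack goes flat onto the carrying board, lengthwise and centred between the cleats. Then press the thin stack as the thick one was: pressing board lengthwise on the middle of it and the weight upright on the middle of the board. Use the clear table between the jig and the carrying board to set things aside, and leave the tea glass and the scissors where they are.

Things in the scene. Friction and masses are not known exactly. Their poses are not given: they have to be found in the camera images.
- pin_jig: Fixed plywood pressing jig, 140 (own x) x 272 (own y) x 12 mm thick. Origin: underside centre; +y points away from the robot +-20 deg. Six 10 mm steel pins, 28 mm above its floor, at (x, y) = (+-53, -60), (+-41, 78), (0, +-120) mm: a stack drops in with 8 mm to spare all round, only wide end to -y. Left or right; 0.3 m of bare table straight ahead of the robot parts it from the carrying board.
- carrying_board: Fixed brown wooden carrying board, 130 (own x) x 274 (own y) x 10 mm thick, on the other side of the bare table. Origin: underside centre; +y points away from the robot +-20 deg. A dark cleat, 17 mm wide and 13 mm high above the board, crosses each end, 240 mm apart inside; the long sides are open.
- thick_stack: Thick loose stack of insole boards, one rigid piece, no band: 84 wide x 217 long (own y) x 48 mm thick, 0.28 kg. Origin: underside centre. Wide forepart (80 mm) at own -y, narrow heel (54 mm) at own +y. Take it across the waist, 54 mm wide, at own (0, +5) mm. At the start in the jig, wide end to the jig's -y, under the pressing board and the weight.
- thin_stack: Thin loose stack of insole boards, one rigid piece, no band: 81 wide x 214 long (own y) x 33 mm thick, 0.2 kg. Origin: underside centre. Wide forepart at own -y, heel at own +y. Take it across the waist, 57 mm wide, at own (0, +5) mm. At the start bare on the carrying board, wide end to the board's -y.
- press_board: Loose pale wooden pressing board with cork underside: 60 (own x) x 170 (own y) x 16 mm thick, 0.13 kg. Origin: underside centre. Take it across its 60 mm width at the middle once the weight is off; there either stack beneath is narrower than the board. At the start lengthwise on the thick stack.
- iron_weight: Black cast iron press weight, 55 mm in diameter, 61 mm high, about 0.75 kg. Origin: underside centre. Its sides are straight from the foot to 30 mm up: grip it there (55 mm), not by the knob, which slips. At the start it stands on the pressing board, up to 25 mm off its middle along the length.
- tea_glass: Bystander: straight tea glass, 54 mm in diameter, 85 mm high, at the back of the bare table. Origin: underside centre. Not to be moved.
- scissors: Bystander: shut scissors with red handles, 87 x 199 (own y) x 9 mm, lying at the back of the bare table. Origin: underside centre. Not to be moved.
Not all that is in view belongs to the job. What is shaped like the iron_weight but purple is not meant.

How it is judged:
On the way, in this order (a step that is already met when the one before it is completed fails the run):
1. The thick stack has been taken out of the jig (horizontal distance between thick_stack and pin_jig above 0.1 m), for 0.2 s.
2. The thin stack lies flat between the pins of the jig (horizontal distance between thin_stack and pin_jig below 0.018 m and z of thin_stack in the frame of pin_jig below 0.016 m and angle between thin_stack's own z axis and vertical below 0.05 rad), for 0.2 s.
3. The pressing board lies on the thin stack in the jig (z of press_board in the frame of thin_stack between 0.029 and 0.037 m and horizontal distance between press_board and thin_stack below 0.025 m and horizontal distance between thin_stack and pin_jig below 0.018 m), for 0.2 s.
At the end, for the whole second after the job is handed in: Thin stack flat in the jig (within 18 mm, 0.2 rad); thick stack flat on the carrying board (within 20 mm, 0.2 rad); pressing board flat on the thin stack (within 25 mm, 0.2 rad); weight upright on the pressing board (within 30 mm of its centre); all released and at rest (all of step 3 and z of thin_stack in the frame of pin_jig below 0.016 m and angle between each of thin_stack, thick_stack's own z axis and vertical below 0.05 rad and angle between the y axis of thin_stack and the y axis of pin_jig, either way round below 0.2 rad and x of thick_stack in the frame of carrying_board between -0.02 and 0.02 m and y of thick_stack in the frame of carrying_board between -0.02 and 0.02 m and z of thick_stack in the frame of carrying_board below 0.014 m and angle between the y axis of thick_stack and the y axis of carrying_board, either way round below 0.2 rad and angle between the y axis of press_board and the y axis of thin_stack, either way round below 0.2 rad and angle between each of press_board, iron_weight's own z axis and vertical below 0.06 rad and horizontal distance between iron_weight and press_board below 0.03 m and z of iron_weight in the frame of press_board between 0.012 and 0.02 m and linear speed of each of thin_stack, thick_stack, press_board, iron_weight below 0.02 m/s); the robot touches nothing.
It fails at once if the tea glass is shifted by more than 30 mm or tipped (distance of tea_glass from where it was at the start of the episode above 0.03 m or angle between tea_glass's own z axis and vertical above 0.3 rad).
It fails at once if the scissors are shifted by more than 30 mm (distance of scissors from where it was at the start of the episode above 0.03 m).
It also fails if it takes over 144 s, if anything falls off the work surface, if the arm or the gripper's body presses on something with over 40 N, if the wrist force passes 120 N, or if a joint passes its speed limit or range.

ROBOT

A 7-joint arm with a two-finger parallel gripper is mounted at the origin on a cart in front of the work surface, level with it; the furniture and walls round the work are solid. World frame = base frame: x ahead of the robot, y to its left, z up, the work surface at z = 0. Lengths are in m, angles in rad, forces in N, time in s.
With the tool pointing down it reaches from about 0.4 to 0.9 m from the base axis. Payload 5.5 kg.
Tool frame: the origin (TCP) lies on the mounting face of the last link; the fingertips stand 173 mm ahead of it and the grasp point (between the pads) lies 155 mm ahead of it; z points along the fingers, y is the line along which they close (so a half turn about z gives the same grasp; the last joint's range is limited). The gripper opens to 85 mm and grips with 20 to 120 N. Pads are 22 mm wide; open, the fingers measure 114 mm over their backs; the gripper's body (76 mm by 85 mm) begins 54 mm behind the grasp point. The pads swing forward as they close: fully open they stand 13 mm farther back than shut.
Start: joints at [0.263, 0.501, -0.427, 1.55, 0.221, 1.138, -0.21], TCP at [0.65, 0, 0.405] pointing down, gripper open.
Joint ranges: [-2.88, 2.88], [-0.31, 2.03], [-1.54, 1.56], [0.2, 2.42], [-1.41, 4.55], [0.19, 2.02], [-2.57, 2.57]. Speed limits (rad/s): [2.57, 2.57, 3.14, 3.14, 3.14, 3.14, 3.14].

INTERFACE

Orientations are given as a unit quaternion [x, y, z, w].
In Python, from rig import robot gives the robot as it stands.
- The arm moves only by the tool jog_arm, never from a script. Its arguments are lists of equal length, an entry for each row: "jaw": the opening, from 0 (shut) to 1 (fully open); "delta_pos": the shift along the world's x, y, z in mm, a list of three; "spin": the turn about the world's z in rad. In form: {"jaw": [jaw, ...], "delta_pos": [[x, y, z], ...], "spin": [spin, ...]}. A call has 1 to 8 rows; each row shifts and turns the commanded pose from where the row before left it; what a row does not reach is not made up. A row lasts 1/8 s, in which the tool goes at most 62.5 mm and 10.7 degrees, less where a joint would pass 70% of its speed; a pose out of reach is approached as far as the arm can. A call is refused whole if a number of a shift passes 62.5 or a number of a turn 0.188, either way. A call with a gripper value outside its range is refused whole. The fingers move at their own pace and stop on an object; the grip force is fixed at half the most. Time passes only in rows, so rows that do not move let the fingers close. It gives the time, the measured TCP pose, the force, the opening and the grip force at its end, in the units of the state.
- robot.sense(): the state, without advancing time (a new reading comes with each control period).
- robot.camera(name): name is "scene" or "side" or "wrist"; returns (picture, depth): 480x640x3 uint8, red, green, blue; 480x640 float32, m along the optical axis (not along the pixel's ray), 0 where there is no reading.
- robot.calibration(name): a dict with "fov_y" (degrees; the focal length in pixels is half the picture's height over the tangent of half this angle, whatever the lens; pixels are square), "cx", "cy" (the principal point, pixels), "xyz" and "rotation" of the camera in the world. Camera axes: x right, y up, looking along -z (the intrinsics and any distortion apply to the point x, -y, -z); pixel columns grow to the right and rows downward; lengths in m; the calibration is good to about 2 mm. The wrist camera is an equidistant fisheye: a pixel r from the principal point sees the ray r / f radians off the axis. A picture is of the moment at which its call begins: read the wrist's pose just before it. calibration takes no time and is no camera call; for the wrist camera it gives the pose at the moment of the call.
- robot.finish_job(): hands the job in; it is judged then, once.
Trained networks look in the newest picture that a camera, given by its name, has taken for a name from the list of things; names that differ only in an ending like _2 or _b are one class to them, and where a whole thing is asked for, a point or a joint stands for the part that bears it (a point fixed in the world has none). Each returns a list of dicts, best first, with "confidence" (0 to 1); they miss things now and then, are a little off and sometimes report something else, mostly with a low value. They report only what shows in the picture. A call takes as long as a camera call. They do not tell look-alikes from the thing itself.
- robot.trace(name, camera): "pixels" (480x640 bool, what is visible of it) and "bbox" ([left, top, width, height] in pixels, round what is visible of it).
- robot.tip_of(name, camera): "centre" ([column, row] in pixels: a listed point, or the origin of a listed thing).
The state is a dict: "time_s": time; "qpos": joint angles; "joint_vel": joint speeds; "tau": joint torques, N m; "position": TCP position; "ee_rot": TCP orientation; "contact_force": force on the tool from outside, world axes, zero at the start; "torque": the same for the moment, N m; "width": opening from 0.0 (shut) to 1.0 (fully open); "gripper_force": force on a finger pad.
Only numpy, scipy, OpenCV 4.12 (cv2) and the standard library are available. Lean on these libraries where they do the work, as an engineer would, in place of code of your own. Each camera call takes 0.05 s, during which the arm holds its last target. There are 200 camera calls.

## Working session

There is one attempt and no reset: what is moved stays moved. The work goes in short steps, Python scripts to look and compute and a tool call to move; the robot and the scene stay as the last step left them, time stands still between calls to the robot, and variables do not carry over. Pictures are saved under pics/ and viewed, at most 14 in all, crops included, and the job is handed in when it is done.

Besides the shell and the picture viewer there is one more tool, called after ">>>" as name(argument=value, ...) on one line, values as JSON. jog_arm: Moves the arm, as the interface text tells. Its arguments: {"type":"object","properties":{"jaw":{"type":"array"},"delta_pos":{"type":"array"},"spin":{"type":"array"}},"required":["jaw","delta_pos","spin"]}

```bash
mkdir -p pics; ls
cat > h.py <<'E'
import numpy as np, cv2
from rig import robot
def look(cam,fn=None):
    cal=robot.calibration(cam); p,d=robot.camera(cam)
    if fn: cv2.imwrite('pics/'+fn,p[:,:,::-1])
    return cal,p,d
def cloud(cal,d):
    f=240/np.tan(np.radians(cal['fov_y'])/2)
    v,u=np.mgrid[:480,:640]; x=(u-cal['cx']);y=(v-cal['cy'])
    if cal.get('fish'):
        r=np.hypot(x,y)+1e-9; t=np.tan(np.minimum(r/f,1.5))/r
        P=np.stack([x*t*d,-y*t*d,-d],-1)
    else: P=np.stack([x/f*d,-y/f*d,-d],-1)
    R=np.array(cal['rotation']); 
    if R.shape!=(3,3):
        from scipy.spatial.transform import Rotation as Ro; R=Ro.from_quat(R).as_matrix()
    W=P@R.T+np.array(cal['xyz']); W[d<=0]=np.nan
    return W
E
python3 - <<'E'
from h import *
for c in ('scene','side','wrist'):
    cal,p,d=look(c,c+'0.png'); print(c,cal); cal['fish']=c=='wrist'
    W=cloud(cal,d); np.save(c+'0.npy',W)
    for n in ['pin_jig','carrying_board','thick_stack','thin_stack','press_board','iron_weight','tea_glass','scissors']:
        for t in robot.trace(n,c)[:3]:
            m=t['pixels']; q=W[m]; q=q[~np.isnan(q[:,0])]
            if len(q): print(n,round(t['confidence'],2),t['bbox'],np.round(np.median(q,0),3),np.round(np.percentile(q[:,2],[2,98]),3))
print(robot.sense())
E
```

```text
pics
scene {'fov_y': 46.467506237694366, 'cx': 314.14606117561016, 'cy': 243.28547505852305, 'xyz': array([-0.68263519,  0.64848103,  0.96740176]), 'rotation': array([-0.24248235,  0.40446527,  0.75992933, -0.44734501])}
pin_jig 0.82 [175.6, 275.3, 85.5, 64.6] [0.415 0.361 0.014] [0.007 0.036]
carrying_board 0.61 [353.3, 202.0, 41.8, 44.6] [ 0.578 -0.252  0.012] [0.001 0.029]
thick_stack 0.82 [191.8, 270.1, 45.6, 45.9] [0.397 0.345 0.046] [0.017 0.064]
thin_stack 0.83 [367.4, 206.5, 40.8, 33.4] [ 0.555 -0.276  0.043] [0.011 0.05 ]
thin_stack 0.54 [203.3, 252.7, 18.8, 30.1] [0.469 0.325 0.11 ] [0.08  0.139]
press_board 0.61 [192.8, 261.3, 45.4, 39.4] [0.433 0.327 0.077] [0.063 0.082]
iron_weight 0.92 [217.1, 329.2, 20.8, 32.9] [0.27  0.369 0.035] [0.005 0.063]
iron_weight 0.92 [276.0, 302.5, 22.2, 24.9] [0.295 0.196 0.035] [0.005 0.064]
iron_weight 0.91 [239.2, 248.1, 23.4, 21.1] [0.561 0.181 0.034] [0.004 0.065]
tea_glass 0.82 [249.4, 211.5, 20.0, 31.3] [0.67  0.099 0.058] [0.002 0.087]
tea_glass 0.6 [350.5, 203.1, 44.0, 42.3] [ 0.57  -0.249  0.013] [0.004 0.026]
scissors 0.59 [190.6
[... 2241 characters left out ...]
os': array([ 0.26320462,  0.50090009, -0.42699764,  1.5504036 ,  0.22077173,
        1.13827737, -0.21030973]), 'joint_vel': array([-0.00122723, -0.00092716, -0.00092663,  0.00106826,  0.00148593,
       -0.0007165 , -0.00012656]), 'tau': array([ 1.85258655e-04, -5.69378793e+01, -5.81051499e+00, -2.81331235e+01,
        1.26852997e-02,  2.17396577e-03, -4.01818056e-05]), 'position': array([6.49998734e-01, 3.24875133e-05, 4.04707886e-01]), 'ee_rot': array([ 7.07106256e-01,  7.07107305e-01,  3.29568525e-05, -1.23851679e-05]), 'contact_force': array([0.21880257, 0.36830335, 0.44074286]), 'torque': array([ 0.00235956, -0.03468713, -0.03052886]), 'gripper_force': 0.0, 'width': 1.0019082691038212}
```

View crops.

Run:
```python
from h import *
s=cv2.imread('pics/scene0.png')[180:380,150:430]; cv2.imwrite('pics/a.png',cv2.resize(s,(800,571),interpolation=2))
s=cv2.imread('pics/side0.png')[150:400,190:510]; cv2.imwrite('pics/b.png',cv2.resize(s,(768,600),interpolation=2))
```

```text
(no output)
```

View pics/a.png

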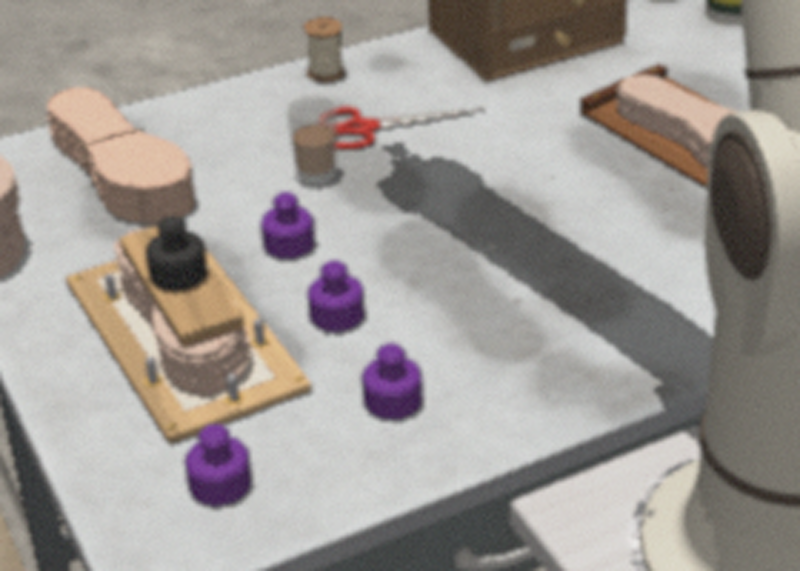

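View pics/b.png

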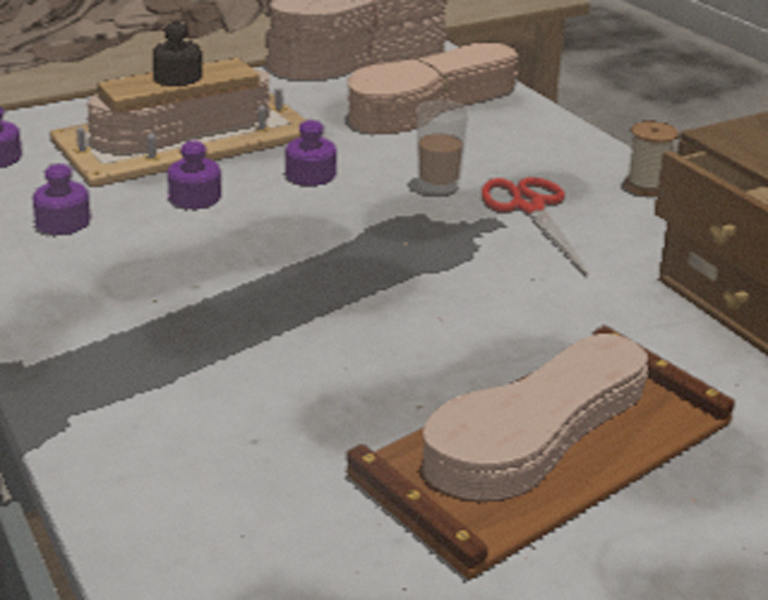

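```bash
cat >> h.py <<'E'
def rect(P,lim,zl,show=''):
    """min-area rect of points in xlim,ylim,zlim; returns centre, sizes, angle of long axis from world x"""
    P=P.reshape(-1,3); P=P[np.isfinite(P[:,0])]
    k=(P[:,0]>lim[0])&(P[:,0]<lim[1])&(P[:,1]>lim[2])&(P[:,1]<lim[3])&(P[:,2]>zl[0])&(P[:,2]<zl[1])
    Q=P[k]
    if len(Q)<30: print(show,'few',len(Q)); return
    g=np.zeros((1500,1500),np.uint8); ij=((Q[:,:2]-[0,-.75])*1000).astype(int)
    ij=ij[(ij>=0).all(1)&(ij<1500).all(1)]; g[ij[:,1],ij[:,0]]=255
    g=cv2.morphologyEx(g,cv2.MORPH_CLOSE,np.ones((9,9))); n,l,st,c=cv2.connectedComponentsWithStats(g)
    b=1+st[1:,4].argmax(); yx=np.argwhere(l==b)[:,::-1].astype(np.float32)
    (cx,cy),(w,h),a=cv2.minAreaRect(yx)
    if w<h: a+=90; w,h=h,w
    a=(a+90)%180-90
    print(show,'centre',round(cx/1000,4),round(cy/1000-.75,4),'size',round(w),round(h),'ang',round(np.radians(a),3),'zmed',round(float(np.median(Q[:,2])),4),len(Q))
E
python3 - <<'E'
from h import *
S=np.load('scene0.npy');D=np.load('side0.npy');W=np.load('wrist0.npy')
for n,P in (('scene',S),('side',D),('wrist',W),('both',np.vstack([S.reshape(-1,3),D.reshape(-1,3)]))):
    print(n)
    rect(P,(.25,.65,.2,.5),(.007,.018),'jig')
    rect(P,(.25,.65,.2,.5),(.073,.083),'press')
    rect(P,(.25,.65,.2,.5),(.095,.145),'weight')
    rect(P,(.3,.8,-.5,-.15),(.006,.03),'carry')
    rect(P,(.3,.8,-.5,-.15),(.037,.050),'thin')
    rect(P,(.6,.9,-.15,.3),(.06,.095),'glass')
    rect(P,(.6,.9,-.15,.3),(.005,.02),'sciss')
    rect(P,(.2,.7,.1,.23),(.01,.07),'purple')
E
```

```text
scene
jig centre 0.4864 0.3213 size 279 149 ang 0.037 zmed 0.0137 1829
press centre 0.481 0.3195 size 174 61 ang 0.0 zmed 0.0779 548
weight centre 0.4762 0.3221 size 54 50 ang 1.216 zmed 0.1124 344
carry centre 0.5495 -0.2498 size 209 64 ang 0.009 zmed 0.0138 1169
thin centre 0.5515 -0.294 size 158 75 ang 0.187 zmed 0.045 646
glass centre 0.874 -0.005 size 48 43 ang -0.153 zmed 0.0707 320
sciss centre 0.7038 -0.0228 size 157 102 ang 1.067 zmed 0.0068 959
purple centre 0.5658 0.1778 size 54 52 ang 1.216 zmed 0.0354 1243
side
jig centre 0.4903 0.3153 size 275 141 ang 0.019 zmed 0.0132 1237
press centre 0.4861 0.3154 size 170 66 ang -0.009 zmed 0.0771 518
weight centre 0.4808 0.3077 size 52 44 ang -0.609 zmed 0.1115 305
carry centre 0.5273 -0.311 size 277 131 ang 0.173 zmed 0.0122 6597
thin centre 0.53 -0.3055 size 213 79 ang 0.185 zmed 0.0442 3183
glass centre 0.878 -0.0075 size 49 40 ang -1.571 zmed 0.071 478
sciss centre 0.7179 -0.0263 size 188 84 ang 1.064 zmed 0.0097 891
purple centre 0.3091 0.1837 size 54 52 ang -1.198 zmed 0.0342 1346
wrist
jig centre 0.332 0.205 size 12 2 ang -1
[... 204 characters left out ...]
size 47 43 ang -1.571 zmed 0.0656 2487
sciss centre 0.7166 -0.0229 size 191 85 ang 1.067 zmed 0.008 3764
purple centre 0.5754 0.1727 size 56 48 ang -0.088 zmed 0.035 7440
both
jig centre 0.487 0.3172 size 280 157 ang 0.035 zmed 0.0134 3066
press centre 0.4835 0.316 size 179 68 ang 0.0 zmed 0.0774 1066
weight centre 0.483 0.319 size 62 59 ang -0.844 zmed 0.1118 649
carry centre 0.5269 -0.3091 size 277 143 ang 0.176 zmed 0.0124 7766
thin centre 0.5274 -0.2948 size 213 83 ang 0.337 zmed 0.0443 3829
glass centre 0.8747 -0.0073 size 49 49 ang 1.504 zmed 0.0708 798
sciss centre 0.7317 0.0082 size 259 117 ang -1.361 zmed 0.0083 1850
purple centre 0.3068 0.1878 size 63 56 ang -0.951 zmed 0.0349 2589
```

Candidates for the weight (in a.png): black on the pressing board (177,255); purple look-alikes at (218,465), (392,382), (336,297) and (288,227). I choose the black one, at about (0.479, 0.316). Next I go above it for the close crop.

>>> jog_arm(jaw=[1,1,1,1,1,1,1,1], delta_pos=[[-22,40,0],[-22,40,0],[-22,40,0],[-21,40,0],[-21,39,0],[-21,39,0],[-21,39,0],[-21,39,0]], spin=[-0.18,-0.18,-0.18,-0.18,-0.18,-0.18,-0.18,-0.18])

```text
time_s: 2.35
position: [0.4782, 0.3173, 0.4049]
ee_rot: [0.998, 0.062, 0.0, -0.0]
contact_force: [0.9, 0.2, 0.7]
width: 1.0
gripper_force: 0.0
```

>>> jog_arm(jaw=[1,1], delta_pos=[[0,0,0],[0,0,0]], spin=[-0.1,0])

```text
time_s: 2.6
position: [0.4786, 0.3166, 0.4048]
ee_rot: [1.0, 0.017, 0.0, 0.0]
contact_force: [0.6, -0.4, 0.2]
width: 1.002
gripper_force: 0.0
```

```bash
cat >> h.py <<'E'
def wrist(fn=None):
    cal,p,d=look('wrist',fn); cal['fish']=True; return p,cloud(cal,d)
def pose():
    from scipy.spatial.transform import Rotation as Ro
    s=robot.sense(); R=Ro.from_quat(s['ee_rot']).as_matrix()
    print('t',round(s['time_s'],2),'pos',np.round(s['position'],4),'tooly',round(float(np.arctan2(R[1,1],R[0,1])),3),'tilt',round(float(np.arccos(-R[2,2])),3),'q',np.round(s['qpos'],2),'w',round(s['width'],3),'F',np.round(s['contact_force'],1))
E
python3 - <<'E'
from h import *
pose(); p,W=wrist('w1.png'); np.save('w1.npy',W)
rect(W,(.25,.75,.2,.5),(.007,.018),'jig')
rect(W,(.25,.75,.2,.5),(.070,.083),'press')
rect(W,(.25,.75,.2,.5),(.099,.110),'weight shoulder')
rect(W,(.25,.75,.2,.5),(.12,.145),'knob')
for t in robot.trace('iron_weight','wrist')[:3]: print(t['bbox'],t['confidence'],np.nanmedian(W[t['pixels']],0), np.median(p[t['pixels']],0))
E
```

```text
t 2.6 pos [0.4786 0.3166 0.4048] tooly -1.538 tilt 0.0 q [-0.41  0.35 -0.27  1.75  0.11  1.06 -2.26] w 1.002 F [ 0.6 -0.4  0.2]
jig centre 0.4894 0.3228 size 271 141 ang 0.034 zmed 0.012 18850
press centre 0.485 0.3205 size 170 61 ang 0.0 zmed 0.0759 9661
weight shoulder centre 0.484 0.321 size 54 54 ang -1.571 zmed 0.109 1112
knob centre 0.4838 0.3218 size 27 26 ang -0.785 zmed 0.1356 1193
[412.6, 212.4, 58.5, 52.2] 0.72 [0.45324832 0.19154435 0.03434537] [ 85.  34. 102.]
[390.8, 320.0, 34.4, 51.7] 0.7 [0.31660005 0.20671263 0.03320575] [40. 15. 49.]
[427.7, 87.1, 59.9, 53.9] 0.66 [0.57478642 0.18586981 0.03448405] [ 85.  35. 103.]
```

View pics/w1.png

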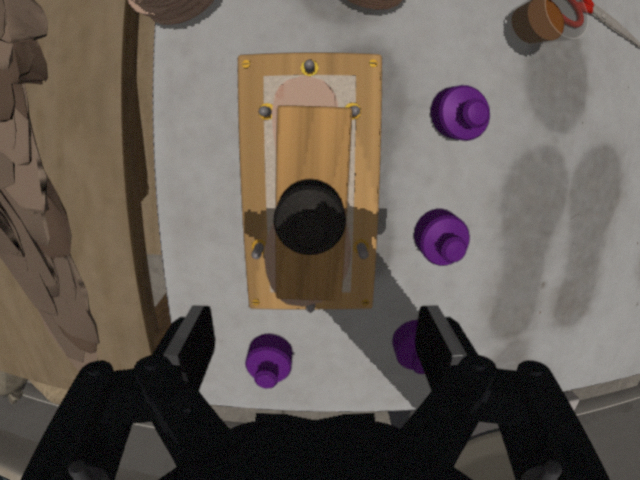

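The image shows the black weight at (310,215) on the pressing board in the jig; the purple ones stand apart at (268,360), (410,345), (442,237) and (460,112). The choice holds. Descending to grip it.

>>> jog_arm(jaw=[1,1,1,1,1,0,0,0], delta_pos=[[5,4,-40],[0,0,-45],[0,0,-45],[0,0,-25],[0,0,0],[0,0,0],[0,0,0],[0,0,0]], spin=[0,0,0,0,0,0,0,0])

```text
time_s: 3.7
position: [0.4849, 0.3206, 0.2518]
ee_rot: [1.0, 0.015, 0.002, -0.001]
contact_force: [-0.7, -0.2, 7.3]
width: 0.619
gripper_force: 63.9
```

>>> jog_arm(jaw=[0,0,0,0,0,0], delta_pos=[[0,0,0],[0,0,0],[0,0,0],[0,0,10],[0,0,20],[0,0,0]], spin=[0,0,0,0,0,0])

```text
time_s: 4.45
position: [0.4842, 0.3201, 0.2807]
ee_rot: [1.0, 0.015, 0.001, -0.0]
contact_force: [0.4, 0.3, -8.3]
width: 0.612
gripper_force: 65.3
```

>>> jog_arm(jaw=[0,0,0,0,0,0,0,0], delta_pos=[[21,-50,0],[21,-50,0],[21,-50,0],[21,-50,0],[21,-50,0],[21,-50,0],[0,0,-30],[0,0,-30]], spin=[0,0,0,0,0,0,0,0])

```text
time_s: 5.45
position: [0.6096, 0.0184, 0.218]
ee_rot: [1.0, 0.014, -0.001, 0.0]
contact_force: [-1.0, 1.4, -9.0]
width: 0.62
gripper_force: 65.7
```

>>> jog_arm(jaw=[0,0,0,0], delta_pos=[[0,0,-30],[0,0,-10],[0,0,-3],[0,0,0]], spin=[0,0,0,0])

```text
time_s: 5.95
position: [0.6106, 0.0202, 0.1774]
ee_rot: [1.0, 0.015, 0.001, -0.0]
contact_force: [0.5, -0.7, -7.8]
width: 0.615
gripper_force: 66.0
```

>>> jog_arm(jaw=[0,0,0], delta_pos=[[0,0,-2],[0,0,0],[0,0,0]], spin=[0,0,0])

```text
time_s: 6.32
position: [0.6108, 0.0201, 0.1759]
ee_rot: [1.0, 0.015, 0.001, -0.0]
contact_force: [0.9, 0.2, -1.8]
width: 0.617
gripper_force: 66.6
```

>>> jog_arm(jaw=[1,1,1,1,1,1,1,1], delta_pos=[[0,0,0],[0,0,0],[0,0,40],[0,0,60],[-21,50,20],[-21,50,0],[-21,50,0],[-21,50,0]], spin=[0,0,0,0,0,0,0,0])

```text
time_s: 7.32
position: [0.5254, 0.2215, 0.2955]
ee_rot: [1.0, 0.015, 0.001, -0.0]
contact_force: [0.8, 0.1, -0.8]
width: 1.009
gripper_force: 0.0
```

>>> jog_arm(jaw=[1,1,1,1,1], delta_pos=[[-21,50,20],[-21,50,20],[0,0,0],[0,0,0],[0,0,0]], spin=[0,0,0,0,0])

```text
time_s: 7.95
position: [0.4847, 0.3183, 0.3342]
ee_rot: [1.0, 0.014, -0.0, 0.001]
contact_force: [0.7, -0.2, 0.3]
width: 1.005
gripper_force: 0.0
```

Run:
```python
from h import *
pose(); p,W=wrist('w2.png'); np.save('w2.npy',W)
rect(W,(.25,.75,.2,.5),(.007,.018),'jig')
rect(W,(.25,.75,.2,.5),(.070,.083),'press')
rect(W,(.45,.75,-.1,.15),(.027,.037),'weight shoulder')
```

```text
t 7.95 pos [0.4847 0.3183 0.3342] tooly -1.542 tilt 0.001 q [-0.41  0.44 -0.27  1.8   0.14  0.93 -2.29] w 1.005 F [ 0.7 -0.2  0.3]
jig centre 0.489 0.3229 size 272 142 ang 0.034 zmed 0.012 25467
press centre 0.4845 0.3205 size 171 61 ang 0.0 zmed 0.0759 21566
weight shoulder centre 0.608 0.0298 size 55 40 ang 0.127 zmed 0.0338 1478
```

>>> jog_arm(jaw=[1,1,1,1,0,0,0,0], delta_pos=[[0,2,-50],[0,0,-45],[0,0,-15],[0,0,0],[0,0,0],[0,0,0],[0,0,0],[0,0,0]], spin=[-0.02,0,0,0,0,0,0,0])

```text
time_s: 9.0
position: [0.485, 0.3226, 0.227]
ee_rot: [1.0, 0.005, 0.002, -0.001]
contact_force: [0.1, -0.4, 6.0]
width: 0.69
gripper_force: 65.1
```

>>> jog_arm(jaw=[0,0,0,0,0,0], delta_pos=[[0,0,0],[0,0,10],[0,0,30],[0,0,30],[0,0,0],[0,0,0]], spin=[0,0,0,0,0,0])

```text
time_s: 9.75
position: [0.4837, 0.3217, 0.2945]
ee_rot: [1.0, 0.005, -0.0, 0.0]
contact_force: [-0.0, -0.0, -2.0]
width: 0.685
gripper_force: 64.8
```

>>> jog_arm(jaw=[0,0,0,0,0,0,0,0], delta_pos=[[-8,-49,0],[-8,-49,0],[-7,-49,0],[-7,-49,0],[-7,-48,0],[-7,-48,0],[0,0,-40],[0,0,-40]], spin=[0,0,0,0,0,0,0,0])

```text
time_s: 10.75
position: [0.4397, 0.0289, 0.2135]
ee_rot: [1.0, 0.004, 0.0, 0.0]
contact_force: [1.1, 0.2, -2.0]
width: 0.688
gripper_force: 64.9
```

>>> jog_arm(jaw=[0,0,0,0,0.75,0.85,1,1], delta_pos=[[0,0,-26],[0,0,-8],[0,0,-2],[0,0,0],[0,0,0],[0,0,0],[0,0,0],[0,0,0]], spin=[0,0,0,0,0,0,0,0])

```text
time_s: 11.75
position: [0.4401, 0.03, 0.1789]
ee_rot: [1.0, 0.005, 0.0, 0.0]
contact_force: [-0.7, 0.1, 0.8]
width: 0.999
gripper_force: 0.0
```

>>> jog_arm(jaw=[1,1,1,1,1,1,1,1], delta_pos=[[0,0,50],[0,0,50],[8,49,20],[8,49,20],[8,49,15],[8,49,0],[8,49,0],[8,48,0]], spin=[0,0,0,0,0,0.02,0,0])

```text
time_s: 12.75
position: [0.488, 0.3245, 0.3337]
ee_rot: [1.0, 0.015, 0.0, 0.0]
contact_force: [1.5, -0.3, 0.3]
width: 1.002
gripper_force: 0.0
```

>>> jog_arm(jaw=[1,1], delta_pos=[[0,0,0],[0,0,0]], spin=[0,0])

```text
time_s: 13.0
position: [0.4878, 0.3224, 0.3331]
ee_rot: [1.0, 0.016, -0.0, 0.001]
contact_force: [-0.5, -0.9, 0.4]
width: 0.996
gripper_force: 0.0
```

Run:
```python
from h import *
pose(); p,W=wrist('w3.png'); np.save('w3.npy',W)
rect(W,(.25,.75,.2,.5),(.007,.018),'jig')
rect(W,(.25,.75,.2,.5),(.055,.068),'thick')
rect(W,(.3,.55,-.1,.15),(.010,.022),'press')
```

```text
t 13.0 pos [0.4878 0.3224 0.3331] tooly -1.54 tilt 0.002 q [-0.39  0.45 -0.31  1.79  0.17  0.93 -2.31] w 0.996 F [-0.5 -0.9  0.4]
jig centre 0.4886 0.3231 size 273 142 ang 0.031 zmed 0.012 28197
thick centre 0.4895 0.3225 size 211 79 ang 0.0 zmed 0.0594 22562
press centre 0.4395 0.032 size 171 62 ang 0.0 zmed 0.0155 5872
```

View pics/w3.png

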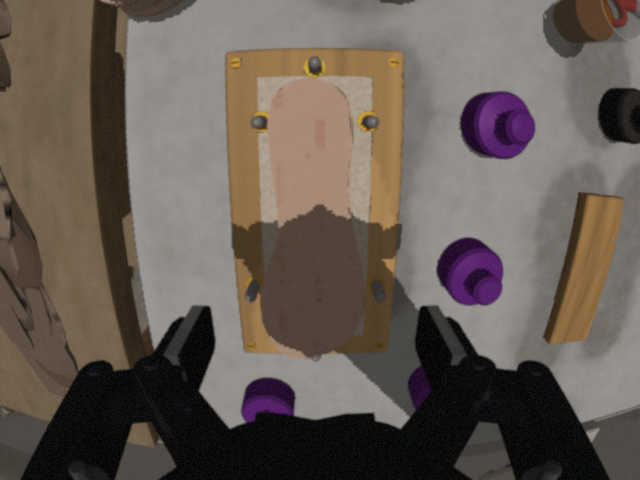

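Thick stack lies bare in the jig at pixel (312,215); the press board is flat at (585,265) on the table, weight upright at (628,115).

>>> jog_arm(jaw=[1,1,1,1,1,0,0,0], delta_pos=[[6,1,-45],[0,0,-45],[0,0,-40],[0,0,-13],[0,0,0],[0,0,0],[0,0,0],[0,0,0]], spin=[0,0,0,0,0,0,0,0])

```text
time_s: 14.05
position: [0.4949, 0.3244, 0.1927]
ee_rot: [1.0, 0.015, 0.002, -0.001]
contact_force: [-0.2, 0.0, 7.3]
width: 0.625
gripper_force: 64.4
```

>>> jog_arm(jaw=[0,0,0,0,0,0,0], delta_pos=[[0,0,0],[0,0,0],[0,0,10],[0,0,30],[0,0,40],[0,0,20],[0,0,0]], spin=[0,0,0,0,0,0,0])

```text
time_s: 14.92
position: [0.4944, 0.3244, 0.2923]
ee_rot: [1.0, 0.015, 0.001, -0.001]
contact_force: [0.4, 0.1, -3.9]
width: 0.628
gripper_force: 64.0
```

>>> jog_arm(jaw=[0,0,0,0,0,0,0,0], delta_pos=[[1,-53,0],[1,-53,0],[1,-53,0],[1,-53,0],[1,-53,0],[0,-53,0],[0,-53,0],[0,-53,0]], spin=[0,0,0,0,0,0,0,0])

```text
time_s: 15.92
position: [0.498, -0.1015, 0.2891]
ee_rot: [1.0, 0.015, -0.001, -0.0]
contact_force: [0.6, 0.1, -2.5]
width: 0.625
gripper_force: 64.4
```

>>> jog_arm(jaw=[0,0,0,0,0,0], delta_pos=[[0,0,-40],[0,0,-40],[0,0,-20],[0,0,-8],[0,0,-3],[0,0,0]], spin=[0,0,0,0,0,0])

```text
time_s: 16.68
position: [0.4974, -0.0996, 0.1805]
ee_rot: [1.0, 0.016, -0.002, 0.0]
contact_force: [-9.8, 2.1, 16.1]
width: 0.627
gripper_force: 66.3
```

>>> jog_arm(jaw=[1,1,1,1,1,1,1,1], delta_pos=[[0,0,1],[0,0,0],[0,0,50],[0,0,60],[8,-50,40],[8,-50,0],[8,-50,0],[8,-55,0]], spin=[0,0,0,0,0.04,0.04,0.04,0.03])

```text
time_s: 17.68
position: [0.5312, -0.3046, 0.3298]
ee_rot: [0.996, 0.091, 0.001, 0.0]
contact_force: [1.1, -0.3, 0.6]
width: 1.0
gripper_force: 0.0
```

>>> jog_arm(jaw=[1,1], delta_pos=[[0,0,0],[0,0,0]], spin=[0,0])

```text
time_s: 17.92
position: [0.5307, -0.3031, 0.329]
ee_rot: [0.996, 0.09, -0.0, -0.001]
contact_force: [-0.0, 0.8, -0.6]
width: 0.996
gripper_force: 0.0
```

Run:
```python
from h import *
pose(); p,W=wrist('w4.png'); np.save('w4.npy',W)
rect(W,(.3,.8,-.5,-.19),(.005,.03),'carry')
rect(W,(.3,.8,-.5,-.19),(.037,.050),'thin')
rect(W,(.3,.7,-.17,0),(.042,.055),'thick')
rect(W,(.3,.55,-.1,.15),(.010,.022),'press')
```

```text
t 17.93 pos [ 0.5307 -0.3031  0.329 ] tooly -1.391 tilt 0.001 q [ 0.61  0.49 -0.18  1.73  0.1   0.94 -1.  ] w 0.996 F [-0.   0.8 -0.6]
carry centre 0.5268 -0.3076 size 275 131 ang 0.175 zmed 0.0102 30175
thin centre 0.5286 -0.2928 size 213 78 ang 0.322 zmed 0.0431 21130
thick centre 0.4897 -0.0917 size 213 80 ang 0.139 zmed 0.0475 11938
press centre 0.4405 0.0255 size 171 55 ang 0.0 zmed 0.0159 3078
```

View pics/w4.png

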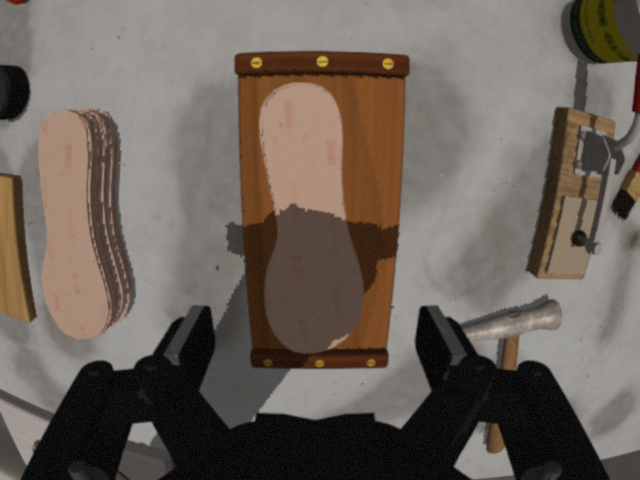

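```bash
cat >> h.py <<'E'
def insole(W,lim,zl,a0,show=''):
    """slice midline/widths of an insole top in a frame at angle a0"""
    P=W.reshape(-1,3); P=P[np.isfinite(P[:,0])]
    k=(P[:,0]>lim[0])&(P[:,0]<lim[1])&(P[:,1]>lim[2])&(P[:,1]<lim[3])&(P[:,2]>zl[0])&(P[:,2]<zl[1]); Q=P[k,:2]
    e=np.array([np.cos(a0),np.sin(a0)]); n=np.array([-e[1],e[0]]); s=Q@e; t=Q@n
    lo,hi=np.percentile(s,[.2,99.8]); print(show,'len',round((hi-lo)*1000)); o=[];L=[]
    for c in np.linspace(lo+.015,hi-.015,10):
        q=t[abs(s-c)<.004]
        if len(q)<5: continue
        b,u=np.percentile(q,[1,99]); o.append(((c-(lo+hi)/2)*1000,(b+u)/2*1000,(u-b)*1000)); L.append(((lo+hi)/2)*e+(c-(lo+hi)/2)*e+(b+u)/2*n)
    o=np.array(o); f=np.polyfit(o[:,0],o[:,1],1); print(np.round(o.T).astype(int).tolist()); ctr=(lo+hi)/2*e+f[1]/1000*n
    print(' centre',np.round(ctr,4),'ang',round(a0+np.arctan(f[0]),3))
E
python3 - <<'E'
from h import *
insole(np.load('w3.npy'),(.25,.75,.2,.5),(.055,.068),.03,'thick in jig')
insole(np.load('w4.npy'),(.3,.8,-.5,-.19),(.038,.05),.175,'thin')
insole(np.load('w4.npy'),(.3,.7,-.17,0),(.042,.055),.03,'thick table')
E
```

```text
thick in jig len 206
[[-88, -69, -49, -29, -10, 10, 29, 49, 69, 88], [313, 311, 310, 309, 309, 309, 310, 311, 312, 312], [60, 75, 76, 67, 54, 49, 50, 52, 55, 50]]
 centre [0.4908 0.3254] ang 0.029
thin len 303
[[-136, -106, -76, -45, -15, 15, 45, 136], [-387, -389, -389, -387, -383, -380, -378, -611], [58, 76, 65, 50, 50, 55, 48, 4]]
 centre [ 0.584  -0.3307] ang -0.388
thick table len 207
[[-89, -69, -49, -30, -10, 10, 30, 49, 69, 89], [-110, -112, -112, -113, -114, -113, -112, -110, -110, -109], [62, 75, 77, 67, 55, 49, 50, 52, 55, 50]]
 centre [ 0.4923 -0.0968] ang 0.043
```

Run:
```python
from h import *
insole(np.load('w4.npy'),(.3,.68,-.39,-.19),(.038,.05),.175,'thin')
insole(np.load('w4.npy'),(.3,.68,-.39,-.19),(.038,.05),.21,'thin')
```

```text
thin len 209
[[-89, -69, -50, -30, -10, 10, 30, 50, 69, 89], [-387, -388, -389, -389, -388, -386, -383, -381, -379, -378], [58, 73, 75, 67, 54, 48, 49, 53, 56, 51]]
 centre [ 0.5302 -0.297 ] ang 0.236
thin len 209
[[-89, -70, -50, -30, -10, 10, 30, 50, 70, 89], [-401, -402, -403, -403, -404, -402, -400, -399, -398, -397], [59, 73, 75, 67, 53, 48, 49, 52, 56, 50]]
 centre [ 0.5304 -0.297 ] ang 0.238
```

>>> jog_arm(jaw=[1,1,1,1,1,0,0,0], delta_pos=[[4,7,-40],[0,0,-45],[0,0,-40],[0,0,-16],[0,0,0],[0,0,0],[0,0,0],[0,0,0]], spin=[0.055,0,0,0,0,0,0,0])

```text
time_s: 18.98
position: [0.5359, -0.2969, 0.1909]
ee_rot: [0.993, 0.118, 0.002, 0.001]
contact_force: [-0.6, 1.2, 5.7]
width: 0.6
gripper_force: 60.3
```

>>> jog_arm(jaw=[0,0,0,0,0,0,0], delta_pos=[[0,0,0],[0,0,0],[0,0,10],[0,0,40],[0,0,50],[0,0,0],[0,0,0]], spin=[0,0,0,0,0,0,0])

```text
time_s: 19.85
position: [0.5342, -0.2964, 0.2886]
ee_rot: [0.993, 0.118, -0.0, 0.0]
contact_force: [-0.4, 0.0, -2.1]
width: 0.599
gripper_force: 61.4
```

Run:
```python
from h import *
pose()
```

```text
t 19.85 pos [ 0.5342 -0.2964  0.2886] tooly -1.335 tilt 0.0 q [ 0.61  0.54 -0.19  1.75  0.13  0.86 -0.98] w 0.599 F [-0.4  0.  -2.1]
```

>>> jog_arm(jaw=[0,0,0,0,0,0,0,0], delta_pos=[[-4,56,0],[-4,56,0],[-4,56,0],[-4,56,0],[-4,56,0],[-4,56,0],[-4,56,0],[-4,56,0]], spin=[-0.025,-0.025,-0.025,-0.025,-0.025,-0.025,-0.025,-0.028])

```text
time_s: 20.85
position: [0.5015, 0.1529, 0.2869]
ee_rot: [1.0, 0.016, -0.002, 0.0]
contact_force: [1.7, 0.2, -2.6]
width: 0.594
gripper_force: 61.5
```

>>> jog_arm(jaw=[0,0,0,0,0,0,0], delta_pos=[[-3,56,0],[-3,56,0],[-2,57,0],[0,0,-20],[0,0,0],[0,0,0],[0,0,0]], spin=[0,0,0,0,0,0,0])

```text
time_s: 21.72
position: [0.4954, 0.3193, 0.2688]
ee_rot: [1.0, 0.015, 0.0, 0.0]
contact_force: [-0.2, -0.6, -2.0]
width: 0.595
gripper_force: 61.7
```

Run:
```python
from h import *
pose(); p,W=wrist('w5.png'); np.save('w5.npy',W)
rect(W,(.25,.75,.2,.5),(.005,.018),'jig')
insole(W,(.25,.65,.25,.4),(.112,.13),.03,'thin')
insole(W,(.25,.65,.25,.4),(.09,.14),.03,'thin')
```

```text
t 21.73 pos [0.4954 0.3193 0.2688] tooly -1.54 tilt 0.001 q [-0.4   0.54 -0.28  1.82  0.2   0.81 -2.32] w 0.595 F [-0.2 -0.6 -2. ]
jig centre 0.5327 0.3244 size 185 141 ang 0.034 zmed 0.0119 21092
thin len 138
[[-54, -42, -30, -18, -6, 6, 18, 30, 42, 54], [306, 305, 305, 306, 307, 307, 308, 308, 308, 308], [57, 51, 51, 73, 49, 51, 53, 55, 55, 50]]
 centre [0.5256 0.3228] ang 0.062
thin len 138
[[-54, -42, -30, -18, -6, 6, 18, 30, 42, 54], [306, 305, 305, 305, 307, 307, 308, 308, 308, 308], [58, 51, 54, 74, 49, 51, 53, 55, 55, 50]]
 centre [0.5256 0.3228] ang 0.063
```

View pics/w5.png

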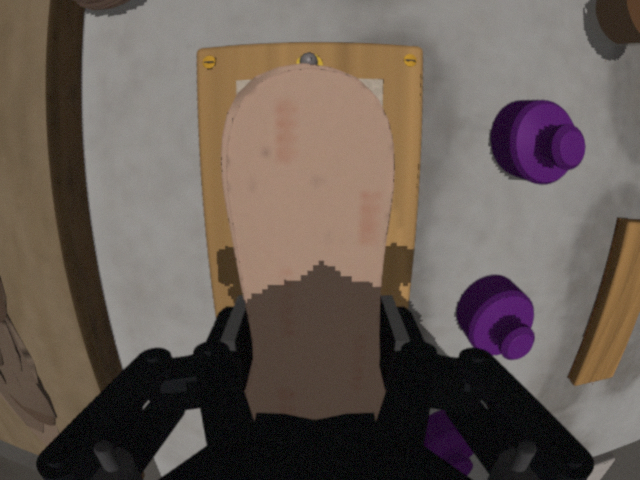

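>>> jog_arm(jaw=[0,0,0,0,0,0], delta_pos=[[0,2,-25],[0,0,-25],[0,0,-10],[0,0,-8],[0,0,-6],[0,0,0]], spin=[0,0,0,0,0,0])

```text
time_s: 22.52
position: [0.4948, 0.3226, 0.1945]
ee_rot: [1.0, 0.016, -0.0, 0.0]
contact_force: [-0.4, -0.6, -2.5]
width: 0.595
gripper_force: 61.7
```

>>> jog_arm(jaw=[0,0,0,0], delta_pos=[[0,0,-3],[0,0,-2],[0,0,0],[0,0,0]], spin=[0,0,0,0])

```text
time_s: 23.02
position: [0.495, 0.3232, 0.1929]
ee_rot: [1.0, 0.017, 0.001, 0.0]
contact_force: [-6.7, -3.4, 20.6]
width: 0.593
gripper_force: 63.6
```

Contact on the floor at the expected height. Release, rise, look.

>>> jog_arm(jaw=[1,1,1,1,1,1,1], delta_pos=[[0,0,2],[0,0,0],[0,0,0],[0,0,50],[0,0,50],[0,0,40],[0,0,0]], spin=[0,0,0,0,0,0,0])

```text
time_s: 23.9
position: [0.496, 0.3236, 0.3352]
ee_rot: [1.0, 0.016, 0.003, -0.002]
contact_force: [0.7, 0.1, -0.4]
width: 1.001
gripper_force: 0.0
```

Run:
```python
from h import *
pose(); p,W=wrist('w6.png'); np.save('w6.npy',W)
rect(W,(.25,.75,.2,.5),(.006,.018),'jig')
insole(W,(.25,.65,.25,.4),(.0425,.055),.03,'thin')
for c,(x,y) in {'front':(.42,.32),'waist':(.49,.32),'heel':(.57,.325)}.items():
    k=np.hypot(W[...,0]-x,W[...,1]-y)<.012; print(c,np.nanmedian(W[k][:,2]))
```

```text
t 23.9 pos [0.496  0.3236 0.3352] tooly -1.538 tilt 0.007 q [-0.39  0.46 -0.3   1.77  0.17  0.93 -2.3 ] w 1.001 F [ 0.7  0.1 -0.4]
jig centre 0.4882 0.3229 size 273 141 ang 0.031 zmed 0.012 29480
thin len 207
[[-89, -69, -49, -30, -10, 10, 30, 49, 69, 89], [313, 312, 311, 310, 309, 310, 311, 312, 312, 312], [59, 73, 74, 65, 52, 48, 49, 52, 55, 50]]
 centre [0.489  0.3259] ang 0.03
front 0.045054006565514726
waist 0.04514513959639094
heel 0.045070488359191196
```

>>> jog_arm(jaw=[1,1,1,1,1,1,1,1], delta_pos=[[0,-53,0],[0,-53,0],[0,-53,0],[0,-53,0],[0,-53,0],[1,-53,0],[1,-53,0],[0,-52,0]], spin=[0,0,0,0,0,0,0,0])

```text
time_s: 24.95
position: [0.4959, -0.1021, 0.3298]
ee_rot: [1.0, 0.016, -0.001, -0.0]
contact_force: [0.5, 0.5, -0.1]
width: 1.006
gripper_force: 0.0
```

>>> jog_arm(jaw=[1,1], delta_pos=[[0,0,0],[0,0,0]], spin=[0,0])

```text
time_s: 25.2
position: [0.4962, -0.1001, 0.3301]
ee_rot: [1.0, 0.016, -0.001, -0.0]
contact_force: [0.0, 0.4, -0.4]
width: 0.998
gripper_force: 0.0
```

Run:
```python
from h import *
pose(); p,W=wrist('w7.png'); np.save('w7.npy',W)
rect(W,(.3,.8,-.5,-.19),(.005,.03),'carry')
insole(W,(.3,.65,-.17,-.03),(.042,.055),.03,'thick')
rect(W,(.3,.55,-.05,.15),(.010,.022),'press')
rect(W,(.55,.7,-.05,.1),(.027,.036),'weight')
rect(W,(.55,.7,-.05,.1),(.05,.07),'knob')
```

```text
t 25.2 pos [ 0.4962 -0.1001  0.3301] tooly -1.539 tilt 0.003 q [ 0.28  0.31 -0.16  1.98  0.06  0.85 -1.45] w 0.998 F [ 0.   0.4 -0.4]
carry centre 0.5263 -0.3072 size 274 132 ang 0.175 zmed 0.0099 32624
thick len 207
[[-88, -69, -49, -29, -10, 10, 29, 49, 69, 88], [-110, -111, -112, -113, -113, -112, -111, -110, -109, -109], [61, 74, 76, 67, 54, 49, 50, 52, 55, 50]]
 centre [ 0.4923 -0.0962] ang 0.04
press centre 0.4417 0.0304 size 169 61 ang 0.012 zmed 0.0159 8723
weight centre 0.6094 0.0193 size 55 53 ang -0.234 zmed 0.0342 2526
knob centre 0.6095 0.0205 size 27 27 ang -1.571 zmed 0.0595 1505
```

>>> jog_arm(jaw=[1,1,1,1,1,0,0,0], delta_pos=[[1,1,-50],[0,0,-45],[0,0,-40],[0,0,-13],[0,0,0],[0,0,0],[0,0,0],[0,0,0]], spin=[0.01,0,0,0,0,0,0,0])

```text
time_s: 26.25
position: [0.4987, -0.0995, 0.1852]
ee_rot: [1.0, 0.021, 0.002, 0.0]
contact_force: [-1.4, 1.3, 6.8]
width: 0.619
gripper_force: 63.9
```

>>> jog_arm(jaw=[0,0,0,0,0,0,0], delta_pos=[[0,0,0],[0,0,0],[0,0,10],[0,0,40],[0,0,40],[0,0,0],[0,0,0]], spin=[0,0,0,0,0,0,0])

```text
time_s: 27.12
position: [0.4971, -0.0995, 0.2733]
ee_rot: [1.0, 0.021, -0.0, 0.0]
contact_force: [-0.6, -0.4, -3.5]
width: 0.626
gripper_force: 64.6
```

>>> jog_arm(jaw=[0,0,0,0,0,0,0,0], delta_pos=[[9,-53,0],[9,-52,0],[9,-52,0],[8,-52,0],[0,0,-30],[0,0,-30],[0,0,-10],[0,0,0]], spin=[0.034,0.033,0.033,0.033,0,0,0,0])

```text
time_s: 28.12
position: [0.5321, -0.3078, 0.2019]
ee_rot: [0.996, 0.088, -0.001, -0.001]
contact_force: [0.1, -0.3, -2.0]
width: 0.625
gripper_force: 64.4
```

>>> jog_arm(jaw=[0,0,0,0], delta_pos=[[0,0,-6],[0,0,-4],[0,0,0],[0,0,0]], spin=[0,0,0,0])

```text
time_s: 28.62
position: [0.5333, -0.3085, 0.1952]
ee_rot: [0.996, 0.088, 0.001, 0.001]
contact_force: [-1.7, 0.9, 5.8]
width: 0.625
gripper_force: 65.5
```

>>> jog_arm(jaw=[1,1,1,1,1,1,1], delta_pos=[[0,0,0],[0,0,0],[0,0,0],[0,0,50],[0,0,50],[0,0,40],[0,0,0]], spin=[0,0,0,0,0,0,0])

```text
time_s: 29.5
position: [0.5342, -0.3091, 0.3377]
ee_rot: [0.996, 0.088, 0.003, 0.002]
contact_force: [-0.4, 0.0, -0.1]
width: 1.0
gripper_force: 0.0
```

Run:
```python
from h import *
pose(); p,W=wrist('w8.png'); np.save('w8.npy',W)
rect(W,(.3,.8,-.5,-.19),(.005,.03),'carry')
insole(W,(.3,.65,-.39,-.2),(.052,.065),.175,'thick')
for s in (-.07,0,.07):
    x,y=.527+s,-.308+s*.17; k=np.hypot(W[...,0]-x,W[...,1]-y)<.012; print(np.nanmedian(W[k][:,2]))
```

```text
t 29.5 pos [ 0.5342 -0.3091  0.3377] tooly -1.395 tilt 0.008 q [ 0.59  0.48 -0.15  1.71  0.08  0.95 -0.98] w 1.0 F [-0.4  0.  -0.1]
carry centre 0.5267 -0.3075 size 275 131 ang 0.175 zmed 0.0102 27001
thick len 207
[[-88, -69, -49, -29, -10, 10, 29, 49, 69, 88], [-391, -393, -393, -395, -396, -395, -394, -393, -393, -393], [61, 75, 76, 67, 54, 49, 49, 51, 55, 50]]
 centre [ 0.5266 -0.3066] ang 0.172
0.05740617435827805
0.05742567126956259
0.05749782200808859
```

>>> jog_arm(jaw=[1,1,1,1,1,1,1,1], delta_pos=[[-13,48,0],[-13,48,0],[-13,48,0],[-13,48,0],[-13,49,0],[-13,49,0],[-14,49,0],[0,0,-50]], spin=[-0.02,-0.02,-0.02,-0.02,-0.02,-0.025,-0.025,0])

```text
time_s: 30.55
position: [0.4414, 0.0347, 0.2848]
ee_rot: [1.0, 0.016, 0.003, -0.001]
contact_force: [0.8, -0.9, -0.3]
width: 1.001
gripper_force: 0.0
```

>>> jog_arm(jaw=[1,1,1,1,1,1], delta_pos=[[0,0,-50],[0,0,-40],[0,0,-12],[0,0,-5],[0,0,0],[0,0,0]], spin=[0,0,0,0,0,0])

```text
time_s: 31.3
position: [0.4415, 0.0306, 0.1776]
ee_rot: [1.0, 0.013, 0.001, -0.0]
contact_force: [-0.6, 0.1, 1.1]
width: 1.0
gripper_force: 0.0
```

>>> jog_arm(jaw=[0,0,0,0,0,0,0,0], delta_pos=[[0,0,0],[0,0,0],[0,0,0],[0,0,0],[0,0,10],[0,0,40],[0,0,50],[0,0,0]], spin=[0,0,0,0,0,0,0,0])

```text
time_s: 32.3
position: [0.4425, 0.0308, 0.2802]
ee_rot: [1.0, 0.013, 0.004, -0.0]
contact_force: [-0.2, 0.2, -2.7]
width: 0.676
gripper_force: 65.4
```

Run:
```python
from h import *
pose(); p,W=wrist('w9.png')
k=(abs(W[...,0]-.505)<.01)&(abs(W[...,1]-.03)<.02); print(np.nanpercentile(W[k][:,2],[10,50,90]))
k=(abs(W[...,0]-.475)<.01)&(abs(W[...,1]-.03)<.02); print(np.nanpercentile(W[k][:,2],[10,50,90]))
rect(W,(.3,.6,-.05,.1),(.08,.16),'press')
```

```text
t 32.3 pos [0.4425 0.0308 0.2802] tooly -1.545 tilt 0.008 q [ 0.12  0.3  -0.28  2.16  0.13  0.68 -1.8 ] w 0.676 F [-0.2  0.2 -2.7]
[0.11799197 0.11880073 0.11958728]
[0.11785744 0.11860921 0.11938545]
press centre 0.4579 0.0329 size 148 111 ang 0.421 zmed 0.1186 51172
```

>>> jog_arm(jaw=[0,0,0,0,0,0,0,0], delta_pos=[[8,49,0],[8,49,0],[8,49,0],[8,49,0],[8,49,0],[7,49,0],[0,0,0],[0,0,-30]], spin=[0,0,0,0,0.005,0,0,0])

```text
time_s: 33.35
position: [0.488, 0.3253, 0.2465]
ee_rot: [1.0, 0.016, 0.001, -0.0]
contact_force: [-1.3, -1.0, -1.1]
width: 0.677
gripper_force: 65.4
```

>>> jog_arm(jaw=[0,0,0,0,0], delta_pos=[[0,0,-15],[0,0,-8],[0,0,-3],[0,0,0],[0,0,0]], spin=[0,0,0,0,0])

```text
time_s: 33.98
position: [0.4873, 0.3238, 0.2229]
ee_rot: [1.0, 0.015, -0.0, 0.001]
contact_force: [-8.2, -7.4, 20.5]
width: 0.679
gripper_force: 67.7
```

>>> jog_arm(jaw=[1,1,1,1,1,1,1], delta_pos=[[0,0,2],[0,0,0],[0,0,0],[0,0,50],[0,0,50],[0,0,10],[0,0,0]], spin=[0,0,0,0,0,0,0])

```text
time_s: 34.85
position: [0.4879, 0.3246, 0.3328]
ee_rot: [1.0, 0.015, 0.001, -0.0]
contact_force: [-0.5, 0.5, -0.8]
width: 0.996
gripper_force: 0.0
```

Run:
```python
from h import *
pose(); p,W=wrist('w10.png'); np.save('w10.npy',W)
rect(W,(.25,.75,.2,.5),(.055,.07),'press')
insole(W,(.25,.75,.2,.5),(.055,.07),.03,'press')
rect(W,(.25,.75,.2,.5),(.006,.018),'jig')
for s in (-.07,0,.07):
    x,y=.488+s,.324+s*.03; k=np.hypot(W[...,0]-x,W[...,1]-y)<.012; print(np.nanmedian(W[k][:,2]))
```

```text
t 34.85 pos [0.4879 0.3246 0.3328] tooly -1.54 tilt 0.001 q [-0.36  0.46 -0.35  1.78  0.19  0.93 -2.33] w 0.996 F [-0.5  0.5 -0.8]
press centre 0.4859 0.3244 size 170 61 ang 0.013 zmed 0.061 19471
press len 169
[[-69, -54, -39, -23, -8, 8, 23, 39, 54, 69], [311, 311, 311, 311, 310, 310, 310, 310, 309, 309], [58, 58, 58, 59, 58, 58, 58, 58, 59, 58]]
 centre [0.4868 0.3249] ang 0.015
jig centre 0.4884 0.3229 size 273 141 ang 0.035 zmed 0.012 28001
0.061073574313547305
0.23352268546891716
0.061090996163449596
```

View pics/w10.png

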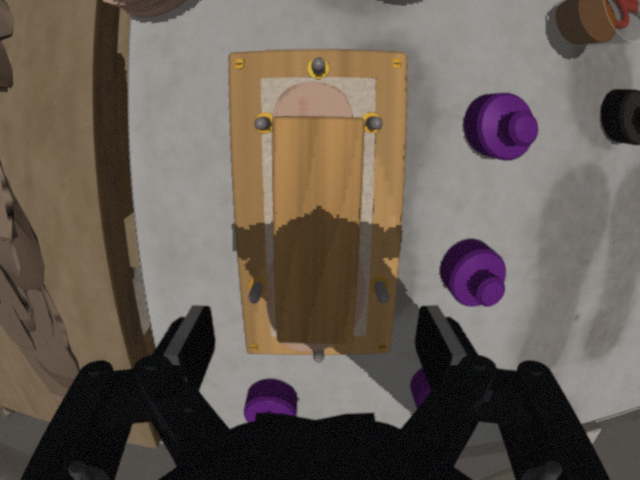

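The pressing board lies flat and lengthwise on the thin stack, centre about (318,225) px. Fetching the weight.

>>> jog_arm(jaw=[1,1,1,1,1,1,1,1], delta_pos=[[20,-51,0],[20,-51,0],[20,-51,0],[20,-51,0],[21,-51,0],[20,-50,0],[0,0,0],[0,0,-40]], spin=[0,0,0,0,0,0,0,0])

```text
time_s: 35.9
position: [0.6099, 0.0191, 0.2929]
ee_rot: [1.0, 0.014, 0.002, -0.0]
contact_force: [-0.4, -0.1, -0.5]
width: 1.0
gripper_force: 0.0
```

>>> jog_arm(jaw=[1,1,1,1,1,1], delta_pos=[[0,0,-45],[0,0,-45],[0,0,-18],[0,0,-6],[0,0,0],[0,0,0]], spin=[0,0,0,0,0,0])

```text
time_s: 36.65
position: [0.6097, 0.0197, 0.1802]
ee_rot: [1.0, 0.015, 0.001, -0.0]
contact_force: [-1.1, -0.0, 0.4]
width: 1.001
gripper_force: 0.0
```

>>> jog_arm(jaw=[1,0,0,0,0,0,0,0], delta_pos=[[0,0,-3],[0,0,0],[0,0,0],[0,0,0],[0,0,0],[0,0,0],[0,0,10],[0,0,0]], spin=[0,0,0,0,0,0,0,0])

```text
time_s: 37.65
position: [0.6084, 0.0195, 0.1853]
ee_rot: [1.0, 0.015, -0.0, 0.0]
contact_force: [0.7, 0.1, -7.7]
width: 0.611
gripper_force: 65.7
```

>>> jog_arm(jaw=[0,0,0,0], delta_pos=[[0,0,40],[0,0,50],[0,0,20],[0,0,0]], spin=[0,0,0,0])

```text
time_s: 38.15
position: [0.6091, 0.0195, 0.2962]
ee_rot: [1.0, 0.015, 0.001, 0.0]
contact_force: [0.1, -0.5, -7.9]
width: 0.615
gripper_force: 68.1
```

>>> jog_arm(jaw=[0,0,0,0,0,0,0,0], delta_pos=[[-20,51,0],[-20,51,0],[-20,51,0],[-20,51,0],[-21,51,0],[-21,50,0],[0,0,0],[0,0,-30]], spin=[0,0,0,0,0,0,0,0])

```text
time_s: 39.15
position: [0.4866, 0.3258, 0.2648]
ee_rot: [1.0, 0.017, 0.001, -0.001]
contact_force: [1.7, -1.0, -9.5]
width: 0.614
gripper_force: 68.1
```

>>> jog_arm(jaw=[0,0,0,0], delta_pos=[[0,0,-18],[0,0,-6],[0,0,0],[0,0,0]], spin=[0,0,0,0])

```text
time_s: 39.65
position: [0.4873, 0.3248, 0.2422]
ee_rot: [1.0, 0.015, 0.001, -0.0]
contact_force: [0.6, -0.4, -6.7]
width: 0.619
gripper_force: 68.1
```

>>> jog_arm(jaw=[0,0,0,0,0], delta_pos=[[0,0,-2],[0,0,-1],[0,0,-1],[0,0,0],[0,0,0]], spin=[0,0,0,0,0])

```text
time_s: 40.28
position: [0.4867, 0.3246, 0.2375]
ee_rot: [1.0, 0.015, 0.0, 0.0]
contact_force: [-0.9, 0.6, -8.3]
width: 0.611
gripper_force: 68.2
```

>>> jog_arm(jaw=[0,0,0,0], delta_pos=[[0,0,-1],[0,0,-1],[0,0,0],[0,0,0]], spin=[0,0,0,0])

```text
time_s: 40.78
position: [0.4867, 0.3247, 0.2374]
ee_rot: [1.0, 0.015, 0.0, 0.0]
contact_force: [-5.8, -4.4, 9.5]
width: 0.618
gripper_force: 70.0
```

Contact. Release, rise, check.

>>> jog_arm(jaw=[0.8,1,1,1,1,1,1,1], delta_pos=[[0,0,1],[0,0,0],[0,0,0],[0,0,40],[0,0,50],[0,0,50],[0,0,30],[0,0,0]], spin=[0,0,0,0,0,0,0,0])

```text
time_s: 41.78
position: [0.4875, 0.3254, 0.4097]
ee_rot: [1.0, 0.015, 0.003, -0.002]
contact_force: [-0.7, -0.1, -0.1]
width: 1.001
gripper_force: 0.0
```

Run:
```python
from h import *
pose(); p,W=wrist('w11.png'); np.save('w11.npy',W)
rect(W,(.25,.75,.2,.5),(.055,.07),'press')
rect(W,(.25,.75,.2,.5),(.083,.1),'shoulder')
rect(W,(.25,.75,.2,.5),(.108,.13),'knob')
rect(W,(.25,.75,.2,.5),(.006,.018),'jig')
insole(W,(.25,.75,.25,.4),(.040,.05),.03,'thin')
cal,p,d=look('side','side1.png'); V=cloud(cal,d)
insole(V,(.3,.68,-.39,-.19),(.052,.065),.175,'thick')
s=cv2.imread('pics/side1.png')[150:400,190:510]; cv2.imwrite('pics/c.png',cv2.resize(s,(768,600),interpolation=2))
```

```text
t 41.77 pos [0.4875 0.3254 0.4097] tooly -1.54 tilt 0.006 q [-0.36  0.37 -0.35  1.72  0.14  1.07 -2.29] w 1.001 F [-0.7 -0.1 -0.1]
press centre 0.4861 0.3242 size 170 61 ang 0.011 zmed 0.061 9011
shoulder centre 0.488 0.326 size 54 54 ang -1.571 zmed 0.0952 3073
knob centre 0.4875 0.326 size 27 26 ang 0.0 zmed 0.1208 1003
jig centre 0.4885 0.3229 size 273 141 ang 0.03 zmed 0.012 19746
thin len 390
[[-100, -60, 100, 180], [316, 307, 314, 246], [41, 106, 41, 17]]
 centre [0.4885 0.3162] ang -0.157
thick len 210
[[-90, -70, -50, -30, -10, 10, 30, 50, 70, 90], [-396, -396, -397, -397, -399, -399, -397, -397, -395, -395], [59, 73, 76, 68, 55, 50, 50, 51, 56, 50]]
 centre [ 0.5251 -0.3101] ang 0.18
```

View pics/c.png

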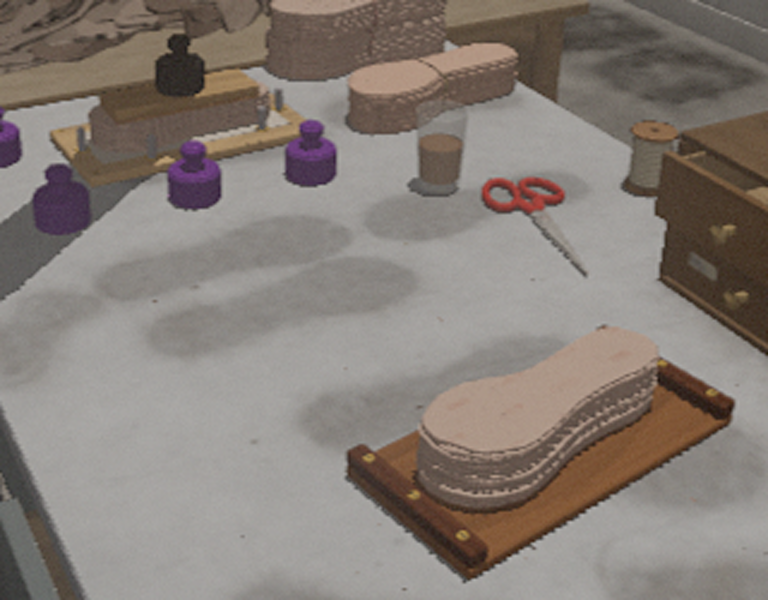

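The thick stack lies between the cleats at (540,415). The weight stands at (180,65) on the pressing board over the thin stack in the jig, and the glass and scissors have not moved. Handing in.

```bash
python3 -c "
from rig import robot
print(robot.finish_job())"
```

```text
the job is handed in; nothing more can be done
None
```

The swap is finished and handed in after about 42 s of robot time: the last pictures show the thin stack pressed in the jig under the board and weight, and the thick stack centred on the carrying board. The hand-in returned no verdict.

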